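# Change the syrup pump over to a fresh bottle

## Task

The syrup bottle with the pump in it is empty: draw the pump straight out, thread its dip tube through the open neck of the fresh bottle that stands uncapped nearby, and lower it, without dropping it, until the collar sits fully home on the neck. Then prime the pump by pressing its head all the way down, and let it spring back up. Leave both bottles standing where they are and do not disturb the capped bottle, the loose cap or the glasses.

Things in the scene. Friction and masses are not known exactly. Their poses are not given: they have to be found in the camera images.
- pump: The pump, 80 g, black with a pale tube, at the start fully home in the empty bottle. Origin: on its axis, at the seat inside the collar that rests on the bottle's rim; own z up the axis, spout along own -x. Collar, best held here, fingers closing across the spout's line: 36 mm diameter, from 10 mm below to 14 mm above the origin; its lowest 10 mm is a skirt (31 mm inside) that slips over the neck, no thread.
- pump_tip (a point): The rounded end of the dip tube, 112 mm below the pump's origin on its axis. From the tip up: stiff tube of 9 mm diameter to 55 mm below the origin, then a taper to the pump barrel, 15 mm diameter, from 45 mm below the origin up to it.
- pump_top (a point): The centre of the top of the pump head, 40 mm above the pump's origin when up; moves down when pressed. The head is a 30 mm disc, 10 mm thick, on an 11 mm stem; its 9 mm spout reaches 57 mm out from the axis, 22 to 40 mm above the origin.
- plunger (a joint): Stroke of the pump head, m: 0 = up (it springs back to this by itself), 0.014 = pressed all the way down. It takes 3 N to start and about 7 N at the bottom.
- empty: The empty bottle, white, opaque, light (80 g), loose on the counter; it holds the pump at the start. Round, 72 mm diameter, 130 mm to the rim; sloping shoulder from 86 to 113 mm up, then an upright neck, 25 mm outside diameter, 18 mm bore. Origin: centre of its underside, z up.
- fresh: The fresh bottle, same size and shape as the empty one, about 0.42 kg, loose, without its cap, neck open. Origin: centre of its underside, z up.
- empty_neck (a point): Centre of the rim of the empty bottle's neck, 130 mm up.
- fresh_neck (a point): Centre of the rim of the fresh bottle's neck, 130 mm up: centre of the mouth of the 18 mm bore, which is 20 mm long before the bottle widens; inside, the bottle is 125 mm deep.
- capped: A bystander: the same bottle with its black screw cap on, 138 mm high, loose. Origin: centre of its underside.
- cap: A bystander: the fresh bottle's black cap lying on the counter, 35 mm diameter, 18 mm high. Origin: centre of its underside.
- tumbler_a: A bystander: upturned drinking glass on a white tray, 68 mm diameter, 85 mm high. Origin: centre of its underside.
- tumbler_b: A bystander: a second upturned glass on the same tray, same size.
Things that resemble listed ones, but are neither listed nor needed, are in the scene too. What is shaped like the fresh but pink or red is not meant.

How it is judged (in metres and radians):
On the way, in this order (a step that is already met when the one before it is completed fails the run):
1. the pump sits fully home on the fresh bottle with its head still up (z of pump in the frame of fresh_neck between -0.003 and 0.003 m and horizontal distance between pump and fresh_neck below 0.004 m and angle between the z axis of pump and the z axis of fresh, either way round below 0.06 rad and value of joint plunger below 0.004 m), for 0.2 s.
2. the pump head is pressed all the way down with the pump home on the fresh bottle (value of joint plunger above 0.012 m and distance between pump and fresh_neck below 0.005 m), for 0.05 s.
At the end, for the whole second after the job is handed in: The pump is released and at rest on the fresh bottle: seat within 3 mm of the rim in height, within 4 mm of the neck's axis and within 0.06 rad of it, head sprung back up to within 2 mm; both bottles stand upright on the counter at rest, within 40 mm of where they started (z of pump in the frame of fresh_neck between -0.003 and 0.003 m and horizontal distance between pump and fresh_neck below 0.004 m and angle between the z axis of pump and the z axis of fresh, either way round below 0.06 rad and value of joint plunger below 0.002 m and angle between each of fresh, empty's own z axis and vertical below 0.05 rad and height (world z) of each of fresh, empty below 0.004 m and distance of each of fresh, empty from where it was at the start of the episode below 0.04 m and linear speed of each of pump, fresh, empty below 0.02 m/s); the robot touches nothing.
It fails at once if the pump is dropped (falls freely by more than about 10 mm) (linear speed of pump above 0.45 m/s and contact force between the fingers and pump below 0.05 N).
It fails at once if a bottle is tipped by more than about 20 degrees (angle between any of fresh, empty's own z axis and vertical above 0.35 rad).
It fails at once if the capped bottle, the loose cap or a glass is moved by more than 20 mm (distance of any of capped, cap, tumbler_a, tumbler_b from where it was at the start of the episode above 0.02 m).
It also fails if it takes over 61 s, if anything falls off the work surface, if the arm or the gripper's body presses on something with over 40 N, if the wrist force passes 120 N, or if a joint passes its speed limit or range.

## Robot

A 6-joint arm with a two-finger parallel gripper is mounted at the origin on the work surface. World frame = base frame: x ahead of the robot, y to its left, z up, the work surface at z = 0. Lengths are in m, angles in degrees, forces in N, time in s.
With the tool pointing down it reaches from about 0.35 to 0.775 m from the base axis. Payload 5.5 kg.
Tool frame: the origin (TCP) lies at the very end of the fingers, on their centre line; the grasp point (between the pads) lies 19 mm behind it; z points along the fingers, y is the line along which they close (so a half turn about z gives the same grasp; the last joint's range is limited). The gripper opens to 85 mm and grips with 20 to 120 N. Pads are 22 mm wide; open, the fingers measure 114 mm over their backs; the gripper's body (76 mm by 85 mm) begins 54 mm behind the grasp point. The pads swing forward as they close: fully open they stand 13 mm farther back than shut.
Start: joints at [58.35, 17.945, 2.641, 74.691, 0, 82.002], TCP at [0.231, 0.527, 0.231] pointing down, gripper open.
Joint ranges: [-158.12, 158.12], [-49.38, 96.58], [-58.88, 72.47], [-126.05, 133.96], [-84.25, 85.87], [-180, 180]. Speed limits (degrees/s): [147.25, 147.25, 180, 180, 180, 180].

## Interface

Orientations are given as a 3x3 rotation matrix whose columns are the frame's x, y, z axes.
In Python, from rig import arm gives the robot as it stands. The module is installed in compiled form; this text tells all that it offers.
- The arm moves only by the tool apply_moves, never from a script. Its argument "moves" is a list of rows, each a list of 7 numbers: the shift along the tool's x, y, z in mm, then the turn, a rotation vector about the tool's x, y, z in degrees, then the opening in per cent of the stroke, from 0 (shut) to 100 (fully open). A call has 1 to 12 rows; each row is the pose to reach, as a shift and turn from the pose commanded when the call began, along the tool's axes at that moment; what a row does not reach only later rows make up. A row lasts 1/10 s, in which the tool goes at most 50 mm and 8.59 degrees, less where a joint would pass 70% of its speed; a pose out of reach is approached as far as the arm can. A call with a gripper value outside its range is refused whole. The fingers move at their own pace and stop on an object; "newtons" is the grip in N (left out, the last holds). Time passes only in rows, so rows that repeat a pose let the fingers close. It gives the time, the measured TCP pose, the force, the opening and the grip force at its end, in the units of the state.
- arm.observe(): the state, without advancing time (a new reading comes with each control period).
- arm.snapshot(name): name is "scene" or "top" or "wrist"; returns a dict with "img" (420x560x3 uint8, red, green, blue), "depth" (420x560 float32, m along the optical axis (not along the pixel's ray), 0 where there is no reading), "camera_matrix" (3x3 intrinsics, pixels), "world_from_camera" (4x4, takes a point from camera to world coordinates); the wrist camera has in their place "T_tool_cam" (4x4, takes a point from camera to tool coordinates, whose origin is the TCP and whose axes are the flange's). Camera axes: x right, y down, z forward; pixel columns grow to the right and rows downward; lengths in m; the calibration is good to about 2 mm. A picture is of the moment at which its call begins: read the wrist's pose just before it.
- arm.hand_in(): hands the job in; it is judged then, once.
The state is a dict: "time_s": time; "joints": joint angles; "dq": joint speeds; "effort": joint torques, N m; "position": TCP position; "orientation": TCP orientation; "force": force on the tool from outside, world axes, zero at the start; "wrist_torque": the same for the moment, N m; "gripper_width": opening from 0.0 (shut) to 1.0 (fully open); "grip_force": force on a finger pad.
Only numpy, scipy, OpenCV 4.12 (cv2) and the standard library are available. Lean on these libraries where they do the work, as an engineer would, in place of code of your own. Each camera call takes 0.05 s, during which the arm holds its last target. There are 200 camera calls.

## Working session

There is one attempt and no reset: what is moved stays moved. The work goes in short steps, Python scripts to look and compute and a tool call to move; the robot and the scene stay as the last step left them, time stands still between calls to the robot, and variables do not carry over. Pictures are saved under pics/ and viewed, at most 10 in all, crops included, and the job is handed in when it is done.

Besides the shell and the picture viewer there is one more tool, called after ">>>" by a JSON object that holds its "fn" and its "kwargs". apply_moves: Moves the arm, as the interface text tells. Its arguments: {"type":"object","properties":{"moves":{"type":"array"},"newtons":{"type":"number"}},"required":["moves"]}

```bash
mkdir -p pics; cat > h.py <<'E'
import numpy as np, cv2
from rig import arm
def snap(n):
    s=arm.snapshot(n); return s
def save(name,img,sc=1):
    cv2.imwrite('pics/'+name,cv2.resize(img[:,:,::-1],None,fx=sc,fy=sc,interpolation=cv2.INTER_CUBIC))
def cloud(s,T=None):
    K=s['camera_matrix'];d=s['depth'];v,u=np.mgrid[:d.shape[0],:d.shape[1]]
    P=np.stack([(u-K[0,2])*d/K[0,0],(v-K[1,2])*d/K[1,1],d],-1)
    T=s['world_from_camera'] if T is None else T
    W=P@T[:3,:3].T+T[:3,3]; W[d==0]=np.nan
    return W
def ray(s,u,v,z,T=None):
    K=s['camera_matrix'];T=s['world_from_camera'] if T is None else T
    r=T[:3,:3]@np.array([(u-K[0,2])/K[0,0],(v-K[1,2])/K[1,1],1]);o=T[:3,3]
    return o+r*(z-o[2])/r[2]
E
python3 - <<'E'
from h import *
o=arm.observe();print(o['time_s'],o['position'],np.round(o['orientation'],3).tolist(),o['force'])
for n in('scene','top'):
    s=snap(n);save(n+'1.png',s['img'],1.4);np.savez('/tmp/'+n,**s);print(n,s['camera_matrix'].tolist(),np.round(s['world_from_camera'],3).tolist(),(s['depth']==0).mean())
E
```

```text
0.0 [0.23041104 0.52624925 0.23040417] [[-0.916, 0.401, -0.001], [0.401, 0.916, -0.002], [0.0, -0.002, -1.0]] [ 0.47436452  0.41721998 -0.33714   ]
scene [[509.85240132250533, 0.0, 280.4812317993333], [0.0, 509.85240132250533, 206.87289188678747], [0.0, 0.0, 1.0]] [[0.804, 0.314, -0.504, 1.224], [0.594, -0.438, 0.675, -0.941], [-0.009, -0.842, -0.539, 0.793], [0.0, 0.0, 0.0, 1.0]] 0.003966836734693877
top [[408.7568332454434, 0.0, 279.4665273267802], [0.0, 408.7568332454434, 207.07697660991465], [0.0, 0.0, 1.0]] [[-0.007, -0.988, 0.157, 0.473], [-1.0, 0.008, 0.001, -0.107], [-0.002, -0.157, -0.988, 0.872], [0.0, 0.0, 0.0, 1.0]] 0.004277210884353741
```

View pics/scene1.png

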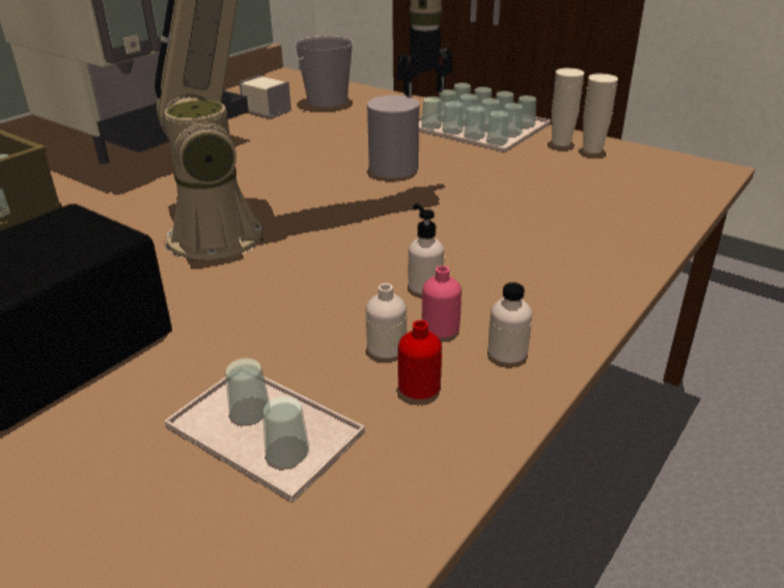

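View pics/top1.png

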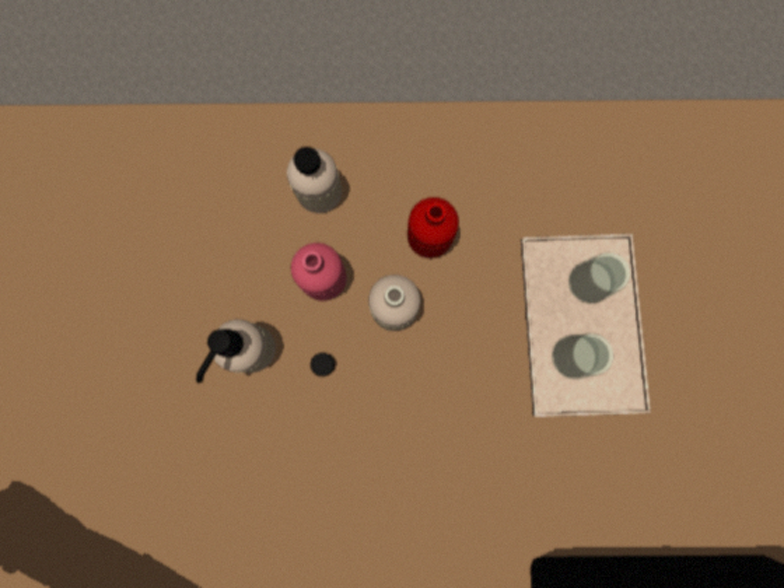

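In the top picture (784 px wide), the bottles are: white with pump at (226,343), white with open neck at (394,297), pink at (313,262), red at (435,213), and white with black cap at (307,160). The loose cap is at (322,364). The fresh bottle is the white open one at (394,297), since pink and red are excluded. The empty bottle is the one with the pump, its spout pointing to (200,378).

```bash
cat > m.py <<'E'
from h import *
t=np.load('/tmp/top.npz');s=np.load('/tmp/scene.npz')
W=cloud(t); 
# fresh rim: cloud points high near px
def reg(c,r): 
    m=np.zeros(W.shape[:2],bool);m[c[1]-r:c[1]+r,c[0]-r:c[0]+r]=1;return m
def fit(P):
    A=np.c_[2*P[:,:2],np.ones(len(P))];x=np.linalg.lstsq(A,(P[:,:2]**2).sum(1),rcond=None)[0]
    return x[:2],np.sqrt(x[2]+x[:2]@x[:2])
img=t['img'].astype(int)
for n,c in dict(fresh=(281,211),pump=(160,245),pink=(223,187),red=(311,152),capped=(219,114)).items():
    P=W[reg(c,28)];P=P[np.isfinite(P[:,2])]
    z=P[:,2].max();q=P[P[:,2]>z-.012]
    print(n,'maxz',round(z,4),'top pts',len(q),np.round((q.max(0)+q.min(0))/2,4),np.round(np.ptp(q,0),4),'ray',np.round(ray(t,c[0],c[1],.13),4))
for n,c in dict(pump=(160,245),fresh=(281,211)).items():
    for z in (.16,.17) if n=='pump' else (.13,): pass
# dark mask in the pump: head & spout
m=(img.max(2)<60)&reg((155,255),30)
P=W[m];P=P[P[:,2]>.14]; print('pump dark',len(P),np.percentile(P[:,2],[5,50,95]).round(3))
H=P[P[:,2]>.152];rect=cv2.minAreaRect((H[:,:2]*1000).astype(np.float32));print('rect',rect)
far=H[np.argsort(H[:,0])[:15]];print('far',far.mean(0))
# body circles
for n,c in dict(fresh=(281,211),empty=(165,247)).items():
    P=W[reg(c,32)]; q=P[(P[:,2]>.080)&(P[:,2]<.09)]; print(n,'body?',len(q),fit(q))
sh=(img[...,0]>110)&(np.ptp(img,axis=2)<70)
save('crop.png',np.hstack([t['img'][165:285,120:330]]),3.7)
E
python3 m.py
```

```text
fresh maxz 0.1341 top pts 84 [ 0.583  -0.11    0.1284] [0.024  0.0239 0.0116] ray [ 0.5836 -0.1091  0.13  ]
pump maxz 0.1738 top pts 370 [0.5054 0.1126 0.1682] [0.0611 0.0419 0.0111] ray [0.523  0.1107 0.13  ]
pink maxz 0.1324 top pts 97 [ 0.6304 -0.0007  0.1265] [0.025  0.0245 0.0118] ray [ 0.6294 -0.0019  0.13  ]
red maxz 0.1334 top pts 97 [ 0.6953 -0.1662  0.1275] [0.0245 0.0229 0.0118] ray [ 0.6952 -0.1663  0.13  ]
capped maxz 0.1425 top pts 286 [0.7693 0.0077 0.1367] [0.0347 0.0364 0.0114] ray [0.7716 0.0077 0.13  ]
pump dark 442 [0.143 0.169 0.172]
rect ((507.5649108886719, 118.02481079101562), (27.62649154663086, 67.23784637451172), 49.96544647216797)
far [0.47750042 0.12889407 0.16513171]
fresh body? 57 (array([ 0.58360048, -0.10967477]), np.float64(0.035441548710663934))
empty body? 76 (array([0.522538  , 0.10612559]), np.float64(0.03531261522038392))
```

View pics/crop.png

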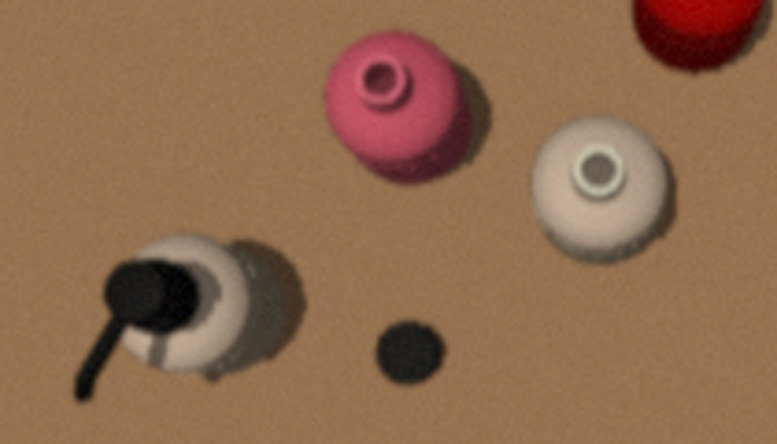

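The crop confirms the choice: the white open bottle's neck is at crop (597,172), the pump head at (138,291) and the spout tip at (83,390). Positions are fresh ≈ (0.583,-0.110), pump ≈ (0.522,0.106), with the spout at about 151°. Heights and diameters match the given sizes. Next I work out the hover move over the fresh bottle.

```bash
cat > go.py <<'E'
import sys
from h import *
o=arm.observe();R=np.array(o['orientation']);p=np.array(o['position'])
tgt=np.array(list(map(float,sys.argv[1:4])))
print('t',o['time_s'],'p',p.round(4),'yaw_y',np.degrees(np.arctan2(R[1,1],R[0,1])).round(2),'tilt',R[:,2].round(4),'F',np.round(o['force'],1),'grip',o['grip_force'],o['gripper_width'])
print('shift mm',(R.T@(tgt-p)*1000).round(1),'dist',np.linalg.norm(tgt-p))
E
python3 go.py .5836 -.1097 .25; python3 go.py .522 .106 .25
python3 -c "
from h import *
s=snap('wrist');print(s['T_tool_cam'].round(3).tolist(),s['camera_matrix'].tolist())
t=np.load('/tmp/top.npz');print(ray(t,157.3,243.6,.17), ray(t,142.4,270.4,.161))"
```

```text
t 0.1 p [0.2304 0.5263 0.2305] yaw_y 66.35 tilt [-9.0e-04 -1.4e-03 -1.0e+00] F [1.2 0.3 0.9] grip 0.0 0.9982866386269036
shift mm [-578.6 -440.9  -18.9] dist 0.7277373734554516
t 0.1 p [0.2304 0.5263 0.2305] yaw_y 66.35 tilt [-9.0e-04 -1.4e-03 -1.0e+00] F [1.2 0.3 0.9] grip 0.0 0.9982866386269036
shift mm [-435.7 -268.1  -19.2] dist 0.5119009133348816
[[0.001, -0.948, -0.317, 0.082], [1.0, 0.001, -0.0, 0.0], [0.001, -0.317, 0.948, -0.144], [0.0, 0.0, 0.0, 1.0]] [[371.64696545134854, 0.0, 280.1101232728049], [0.0, 371.64696545134854, 210.2692429282115], [0.0, 0.0, 1.0]]
[0.52274074 0.10374263 0.17      ] [0.477528   0.13027227 0.161     ]
```

>>> {"fn": "apply_moves", "kwargs": {"moves": [[-48, -37, -19, 0, 0, 6.3, 100], [-96, -74, -19, 0, 0, 6.3, 100], [-145, -110, -19, 0, 0, 6.3, 100], [-193, -147, -19, 0, 0, 6.3, 100], [-241, -184, -19, 0, 0, 6.3, 100], [-289, -220, -19, 0, 0, 6.3, 100], [-338, -257, -19, 0, 0, 6.3, 100], [-386, -294, -19, 0, 0, 6.3, 100], [-434, -331, -19, 0, 0, 6.3, 100], [-482, -367, -19, 0, 0, 6.3, 100], [-531, -404, -19, 0, 0, 6.3, 100], [-579, -441, -19, 0, 0, 6.3, 100]]}}

```text
time_s: 1.35
position: [0.5215, 0.0023, 0.2502]
orientation: [[-0.866, 0.5, -0.0], [0.5, 0.866, 0.0], [0.0, 0.0, -1.0]]
force: [0.4, 0.9, 0.9]
gripper_width: 1.003
grip_force: 0.0
```

>>> {"fn": "apply_moves", "kwargs": {"moves": [[0, 0, 0, 0, 0, 0, 100], [0, 0, 0, 0, 0, 0, 100], [0, 0, 0, 0, 0, 0, 100], [0, 0, 0, 0, 0, 0, 100], [0, 0, 0, 0, 0, 0, 100], [0, 0, 0, 0, 0, 0, 100]]}}

```text
time_s: 1.95
position: [0.5207, 0.0053, 0.2506]
orientation: [[-0.867, 0.498, 0.0], [0.498, 0.867, 0.0], [-0.0, 0.0, -1.0]]
force: [-0.3, -0.2, 0.9]
gripper_width: 1.002
grip_force: 0.0
```

```bash
python3 go.py .5836 -.1097 .25; python3 - <<'E'
from h import *
o=arm.observe();s=snap('wrist');save('w1.png',s['img'],1.4);np.savez('/tmp/w1',p=o['position'],R=o['orientation'],**s)
T=np.eye(4);T[:3,:3]=o['orientation'];T[:3,3]=o['position'];W=cloud(s,T@s['T_tool_cam'])
m=(W[...,2]>.118)&(W[...,2]<.14);n,l,st,c=cv2.connectedComponentsWithStats(m.astype(np.uint8))
for i in range(1,n):
    if st[i,4]>100: q=W[l==i];print(st[i],q.min(0).round(4),q.max(0).round(4),((q.min(0)+q.max(0))/2).round(4))
E
```

```text
t 1.95 p [0.5207 0.0053 0.2506] yaw_y 60.15 tilt [ 5.e-04  0.e+00 -1.e+00] F [-0.3 -0.2  0.9] grip 0.0 1.0018026944838356
shift mm [-111.8  -68.5    0.6] dist 0.13111957747499386
[380 110  37  49 378] [0.5051 0.0892 0.1206] [0.5326 0.1195 0.14  ] [0.5189 0.1043 0.1303]
[326 296  32  34 744] [ 0.6184 -0.0119  0.118 ] [0.6442 0.0131 0.1326] [6.313e-01 6.000e-04 1.253e-01]
[186 310  32  34 761] [ 0.5721 -0.121   0.118 ] [ 0.5976 -0.0954  0.1326] [ 0.5848 -0.1082  0.1253]
```

View pics/w1.png

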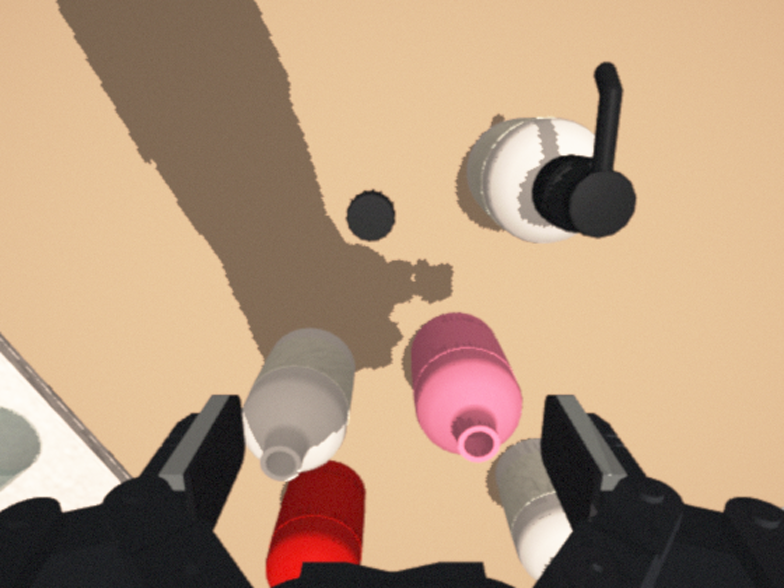

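The wrist picture shows the fresh neck at (281,463), the pump head at (602,203) with its spout pointing along tool +x, and the pink neck at (478,443). The arm stopped halfway, which still gives a usable view, so I go on to the pump.

```bash
python3 - <<'E'
from h import *
w=np.load('/tmp/w1.npz');T=np.eye(4);T[:3,:3]=w['R'];T[:3,3]=w['p'];T=T@w['T_tool_cam'];W=cloud(w,T)
img=w['img']
m=((W[...,2]>.162)&(W[...,2]<.18)).astype(np.uint8);m[:,:330]=0;m[190:]=0
q=W[m>0];print(len(q),q[:,2].max(),np.median(q[:,2]))
e=cv2.morphologyEx(m,cv2.MORPH_OPEN,np.ones((15,15),np.uint8));v,u=np.nonzero(e);print('disc',(u.min()+u.max())/2,(v.min()+v.max())/2,np.ptp(u),np.ptp(v));c=ray(w,(u.min()+u.max())/2,(v.min()+v.max())/2,.17,T);print(c)
d=cv2.subtract(m,e);d=cv2.morphologyEx(d,cv2.MORPH_OPEN,np.ones((3,3),np.uint8));q=W[d>0];q=q[q[:,0]<.49];f=q.mean(0);print('spout dir',np.degrees(np.arctan2(f[1]-c[1],f[0]-c[0])))
E
python3 go.py .521 .105 .25
```

```text
3207 0.17311281944880053 0.17045580701997445
disc 425.0 113.5 40 107
[0.50450836 0.11219926 0.17      ]
spout dir 144.26558235545284
t 2.0 p [0.5208 0.0052 0.2505] yaw_y 60.13 tilt [ 4.e-04  0.e+00 -1.e+00] F [-0.2 -0.2 -0.2] grip 0.0 0.9989656476614805
shift mm [49.5 86.7  0.5] dist 0.09983570430570693
```

>>> {"fn": "apply_moves", "kwargs": {"moves": [[12, 22, 0, 0, 0, 0, 100], [25, 43, 0, 0, 0, 0, 100], [37, 65, 0, 0, 0, 0, 100], [50, 87, 0, 0, 0, 0, 100], [50, 87, 0, 0, 0, 0, 100], [50, 87, 0, 0, 0, 0, 100], [50, 87, 0, 0, 0, 0, 100]]}}

```text
time_s: 2.7
position: [0.521, 0.1043, 0.2503]
orientation: [[-0.866, 0.499, 0.0], [0.499, 0.866, -0.0], [-0.0, -0.0, -1.0]]
force: [0.2, 0.3, -0.0]
gripper_width: 0.998
grip_force: 0.0
```

```bash
python3 go.py .521 .105 .25; python3 - <<'E'
from h import *
o=arm.observe();s=snap('wrist');save('w2.png',s['img'],1.4)
T=np.eye(4);T[:3,:3]=o['orientation'];T[:3,3]=o['position'];T=T@s['T_tool_cam'];W=cloud(s,T)
m=((W[...,2]>.160)&(W[...,2]<.18)).astype(np.uint8)
n,l,st,c=cv2.connectedComponentsWithStats(m);i=1+st[1:,4].argmax();m=(l==i).astype(np.uint8);print(st[i])
d=cv2.distanceTransform(m,cv2.DIST_L2,5);v,u=np.unravel_index(d.argmax(),d.shape);print('disc',u,v,d.max());c=ray(s,u,v,.17,T);print('axis',c.round(4),'W',W[v,u])
# refine: top plane points within disc
q=W[m>0];q=q[q[:,2]>.166];r=q[:,:2]-c[:2];sel=q[(np.linalg.norm(r,axis=1)<.03)]
R=np.array(o['orientation']);L=(sel-o['position'])@R;print('tool-y extent of disc',L[:,1].min(),L[:,1].max(),'x min',L[:,0].min())
f=W[m>0];f=f[np.linalg.norm(f[:,:2]-c[:2],axis=1)>.035].mean(0);print('spout dir',np.degrees(np.arctan2(f[1]-c[1],f[0]-c[0])))
E
```

```text
t 2.7 p [0.521  0.1043 0.2503] yaw_y 60.04 tilt [ 0.e+00 -2.e-04 -1.e+00] F [ 0.2  0.3 -0. ] grip 0.0 0.9978199372298964
shift mm [0.4 0.6 0.3] dist 0.0007926903082448106
[ 264  130   46  114 2578]
disc 292 218 11.0
axis [0.5227 0.112  0.17  ] W [0.52266004 0.11199643 0.17022851]
tool-y extent of disc -0.010432145223890412 0.018641073586780004 x min -0.015103769800012995
spout dir 155.70002420176232
```

View pics/w2.png

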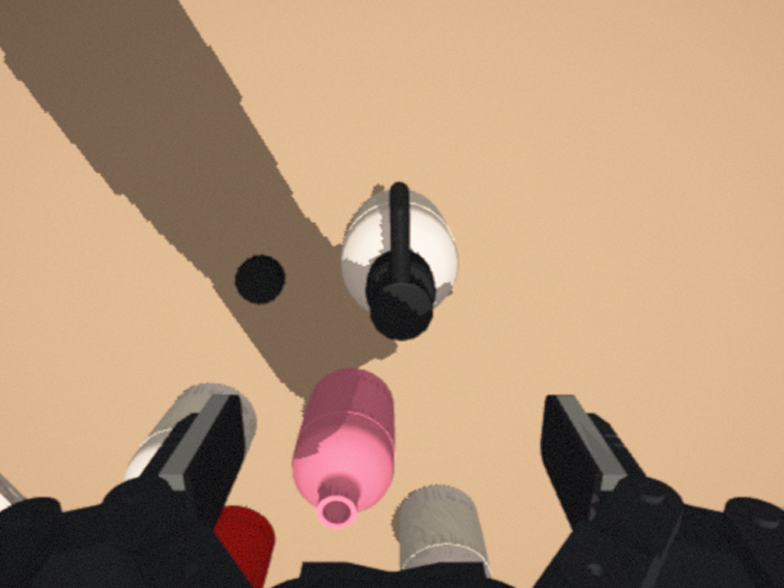

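The picture shows the pump head at (401,310), the fingers centred at column 392 and the spout straight along tool +x. The axis is therefore at tool (0,+4 mm). Now I descend and grip.

>>> {"fn": "apply_moves", "kwargs": {"moves": [[0, 4, 15, 0, 0, 0, 100], [0, 4, 40, 0, 0, 0, 100], [0, 4, 65, 0, 0, 0, 100], [0, 4, 90, 0, 0, 0, 100], [0, 4, 110, 0, 0, 0, 100], [0, 4, 124, 0, 0, 0, 100], [0, 4, 132, 0, 0, 0, 100], [0, 4, 132, 0, 0, 0, 100], [0, 4, 132, 0, 0, 0, 100]], "newtons": 40}}

```text
time_s: 3.65
position: [0.5235, 0.1078, 0.1188]
orientation: [[-0.866, 0.5, 0.001], [0.5, 0.866, 0.0], [-0.001, 0.0, -1.0]]
force: [-0.8, -0.2, 0.4]
gripper_width: 1.004
grip_force: 0.0
```

>>> {"fn": "apply_moves", "kwargs": {"moves": [[0, 0, 0, 0, 0, 0, 60], [0, 0, 0, 0, 0, 0, 60], [0, 0, 0, 0, 0, 0, 50], [0, 0, 0, 0, 0, 0, 46], [0, 0, 0, 0, 0, 0, 40], [0, 0, 0, 0, 0, 0, 30], [0, 0, 0, 0, 0, 0, 20], [0, 0, 0, 0, 0, 0, 20], [0, 0, 0, 0, 0, 0, 20], [0, 0, 0, 0, 0, 0, 20]]}}

```text
time_s: 4.65
position: [0.5233, 0.1081, 0.1187]
orientation: [[-0.866, 0.499, 0.001], [0.499, 0.866, -0.0], [-0.001, 0.0, -1.0]]
force: [-1.4, -0.8, 4.7]
gripper_width: 0.41
grip_force: 39.5
```

```bash
python3 go.py .523 .108 .118; python3 - <<'E'
from h import *
s=snap('wrist');save('w3.png',s['img'],1.4)
E
```

```text
t 4.65 p [0.5233 0.1081 0.1187] yaw_y 60.04 tilt [ 6.e-04 -1.e-04 -1.e+00] F [-1.4 -0.8  4.7] grip 39.477283358573914 0.41021551998665856
shift mm [ 0.2 -0.2  0.7] dist 0.0007646040536115106
```

View pics/w3.png

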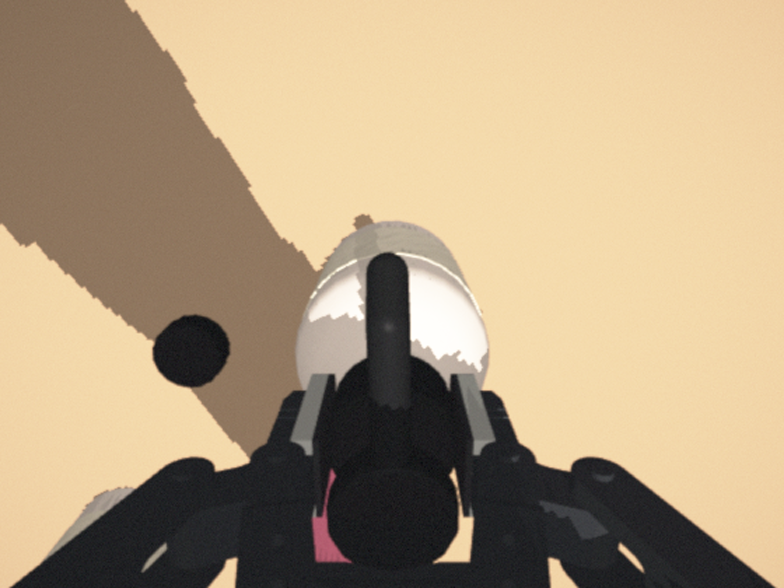

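The pump collar is gripped and centred: the head is at (393,505), the spout straight up at column 388, and the opening of 0.41 is about 35 mm. I draw it straight up.

>>> {"fn": "apply_moves", "kwargs": {"moves": [[0, 0, -3, 0, 0, 0, 20], [0, 0, -8, 0, 0, 0, 20], [0, 0, -16, 0, 0, 0, 20], [0, 0, -28, 0, 0, 0, 20], [0, 0, -42, 0, 0, 0, 20], [0, 0, -58, 0, 0, 0, 20], [0, 0, -75, 0, 0, 0, 20], [0, 0, -95, 0, 0, 0, 20], [0, 0, -115, 0, 0, 0, 20], [0, 0, -133, 0, 0, 0, 20], [0, 0, -145, 0, 0, 0, 20], [0, 0, -145, 0, 0, 0, 20]]}}

```text
time_s: 5.9
position: [0.5242, 0.1082, 0.2656]
orientation: [[-0.866, 0.499, 0.004], [0.499, 0.866, 0.0], [-0.003, 0.002, -1.0]]
force: [0.8, -0.7, -0.7]
gripper_width: 0.403
grip_force: 39.9
```

```bash
python3 go.py .5848 -.1082 .265; python3 - <<'E'
from h import *
s=snap('scene');save('s2.png',s['img'][130:310,220:400],3.3)
E
```

```text
t 5.9 p [0.5242 0.1082 0.2656] yaw_y 60.05 tilt [ 4.1e-03  3.0e-04 -1.0e+00] F [ 0.8 -0.7 -0.7] grip 39.86571907997131 0.4033105453508967
shift mm [-160.6 -157.3    0.8] dist 0.2247676602602338
```

View pics/s2.png

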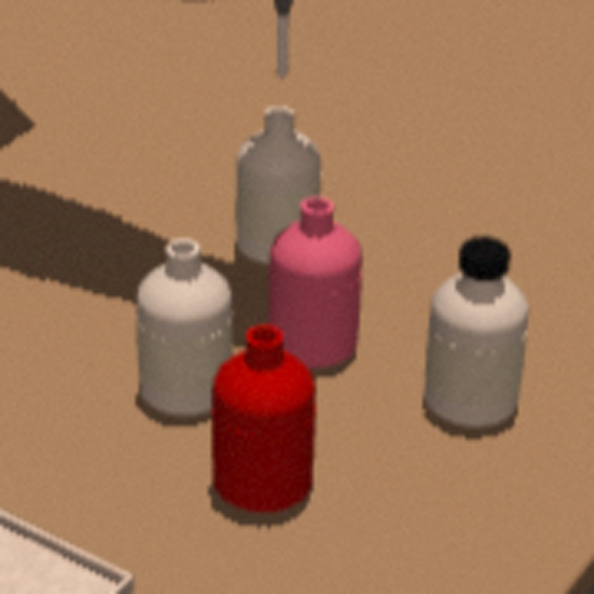

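The pump is fully out. The tube tip is at crop (281,75), above the empty bottle's neck at (279,108), and that bottle is still standing. I carry the pump to above the fresh bottle.

>>> {"fn": "apply_moves", "kwargs": {"moves": [[-8, -8, 0, 0, 0, 0, 20], [-24, -24, 0, 0, 0, 0, 20], [-43, -42, 0, 0, 0, 0, 20], [-63, -62, 0, 0, 0, 0, 20], [-83, -81, 0, 0, 0, 0, 20], [-103, -101, 0, 0, 0, 0, 20], [-123, -120, 0, 0, 0, 0, 20], [-140, -137, 0, 0, 0, 0, 20], [-153, -150, 0, 0, 0, 0, 20], [-160, -157, 0, 0, 0, 0, 20], [-160, -157, 0, 0, 0, 0, 20], [-160, -157, 0, 0, 0, 0, 20]]}}

```text
time_s: 7.15
position: [0.583, -0.1073, 0.263]
orientation: [[-0.867, 0.499, -0.001], [0.499, 0.867, 0.001], [0.001, 0.0, -1.0]]
force: [-0.4, -0.0, -0.9]
gripper_width: 0.405
grip_force: 39.9
```

```bash
python3 go.py .5848 -.1082 .265; python3 - <<'E'
from h import *
o=arm.observe();s=snap('wrist');save('w4.png',s['img'],1.4)
T=np.eye(4);T[:3,:3]=o['orientation'];T[:3,3]=o['position'];W=cloud(s,T@s['T_tool_cam'])
m=(W[...,2]>.122)&(W[...,2]<.138)&(np.abs(W[...,0]-.585)<.03)&(np.abs(W[...,1]+.11)<.03)
q=W[m];print('rim wrist',len(q),q.min(0).round(4),q.max(0).round(4),((q.min(0)+q.max(0))/2).round(4))
for z in np.arange(.14,.24,.012):
    b=(W[...,2]>z)&(W[...,2]<z+.012)&(np.hypot(W[...,0]-.585,W[...,1]+.108)<.02)
    if b.sum()>5:q=W[b];print('tube z',z.round(3),len(q),q[:,:2].min(0).round(4),q[:,:2].max(0).round(4))
s=snap('scene');np.savez('/tmp/s3',**s);save('s3.png',s['img'][100:310,220:400],2.8)
E
```

```text
t 7.15 p [ 0.583  -0.1073  0.263 ] yaw_y 60.06 tilt [-7.e-04  7.e-04 -1.e+00] F [-0.4 -0.  -0.9] grip 39.9189555644989 0.40499145822519017
shift mm [-2.   0.1 -2. ] dist 0.0028239078986313586
rim wrist 62 [ 0.5802 -0.1033  0.1229] [ 0.5961 -0.096   0.1323] [ 0.5881 -0.0996  0.1276]
```

View pics/w4.png

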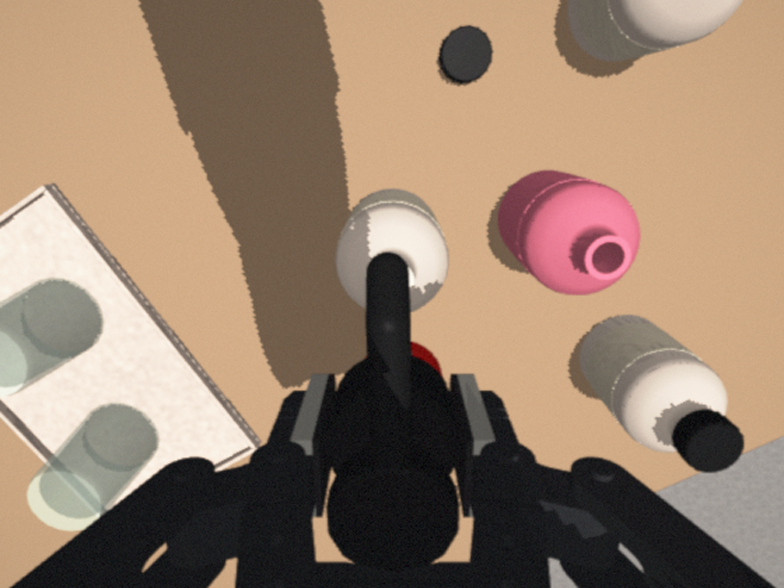

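The spout hides the rim in this picture; the bottle and fingers are both centred near column 392. I compare the tube and neck in the scene view instead.

```bash
python3 - <<'E'
from h import *
s=np.load('/tmp/s3.npz');W=cloud(s);fz=s['world_from_camera'][:3,2];f=fz[:2]/np.linalg.norm(fz[:2]);l=np.array([-f[1],f[0]])
o0=np.array([.583,-.1073])
near=np.hypot(W[...,0]-.583,W[...,1]+.109)<.03
for a,b in [(.02,.08),(.118,.128),(.155,.175),(.175,.192),(.205,.225),(.24,.25)]:
    m=near&(W[...,2]>a)&(W[...,2]<b)
    if a<.1: m=(np.hypot(W[...,0]-.583,W[...,1]+.109)<.045)&(W[...,2]>a)&(W[...,2]<b)
    q=W[m][:,:2]-o0
    if len(q)<5: print(a,len(q));continue
    L=q@l;F=q@f;mid=(np.percentile(L,2)+np.percentile(L,98))/2
    print(a,b,len(q),'lat mid',mid.round(4),'width',np.ptp(L).round(4),'front depth',np.percentile(F[np.abs(L-mid)<.004],30).round(4))
print('lat',l,'fwd',f)
E
```

```text
0.02 0.08 521 lat mid -0.002 width 0.0698 front depth -0.0405
0.118 0.128 54 lat mid -0.0019 width 0.0244 front depth -0.0148
0.155 0.175 13 lat mid -0.0014 width 0.0073 front depth -0.0056
0.175 0.192 25 lat mid -0.0016 width 0.0074 front depth -0.0068
0.205 0.225 26 lat mid -0.0021 width 0.0073 front depth -0.0055
0.24 0.25 24 lat mid -0.0025 width 0.0116 front depth -0.0098
lat [-0.80118122 -0.5984218 ] fwd [-0.5984218   0.80118122]
```

View pics/s3.png

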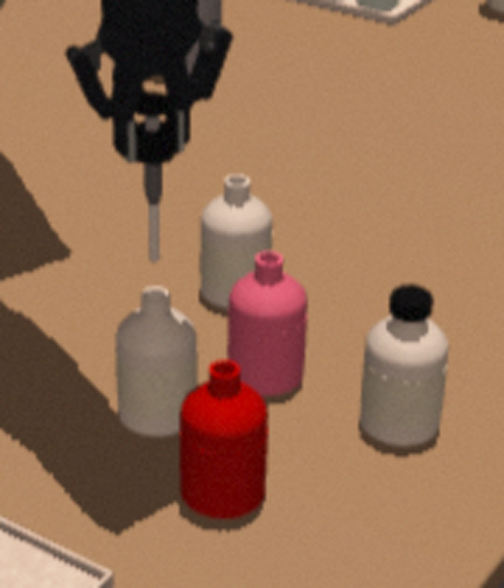

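The scene view shows the tube tip at (154,260) directly above the fresh neck at (156,295). Tube and neck agree within about 1 mm, so I nudge -1 mm along tool x and start lowering.

>>> {"fn": "apply_moves", "kwargs": {"moves": [[-1, 0, 3, 0, 0, 0, 20], [-1, 0, 10, 0, 0, 0, 20], [-1, 0, 18, 0, 0, 0, 20], [-1, 0, 26, 0, 0, 0, 20], [-1, 0, 34, 0, 0, 0, 20], [-1, 0, 42, 0, 0, 0, 20], [-1, 0, 50, 0, 0, 0, 20], [-1, 0, 58, 0, 0, 0, 20], [-1, 0, 66, 0, 0, 0, 20], [-1, 0, 73, 0, 0, 0, 20], [-1, 0, 76, 0, 0, 0, 20], [-1, 0, 76, 0, 0, 0, 20]]}}

```text
time_s: 8.45
position: [0.5839, -0.1082, 0.1867]
orientation: [[-0.866, 0.499, -0.001], [0.499, 0.866, 0.0], [0.001, -0.0, -1.0]]
force: [-0.4, -0.0, -0.5]
gripper_width: 0.406
grip_force: 39.9
```

```bash
cat > rel.py <<'E'
from h import *
s=snap('scene');W=cloud(s);fz=s['world_from_camera'][:3,2];f=fz[:2]/np.linalg.norm(fz[:2]);l=np.array([-f[1],f[0]])
o=arm.observe();o0=np.array(o['position'])[:2];tz=o['position'][2]
print('tcp',o['position'],'F',np.round(o['force'],1),'M',np.round(o['wrist_torque'],2))
def rep(n,a,b,r,R):
    m=(np.hypot(W[...,0]-o0[0],W[...,1]-o0[1])<r)&(W[...,2]>a)&(W[...,2]<b)
    q=W[m][:,:2]-o0
    if len(q)<5: print(n,len(q));return
    L=q@l;F=q@f;mid=(np.percentile(L,2)+np.percentile(L,98))/2
    print(n,len(q),'lat',mid.round(4),'w',np.ptp(L).round(4),'fwd',(np.percentile(F[np.abs(L-mid)<.004],30)+R).round(4))
rep('body',.02,.08,.045,.036);rep('neck',.117,.128,.03,.0125);rep('tube',.134,tz-.046,.03,.0045);rep('barrel',max(.134,tz-.03),tz-.008,.03,.0075)
import sys
if len(sys.argv)>1: save(sys.argv[1],s['img'][100:310,220:400],2.8)
E
python3 rel.py
```

```text
tcp [ 0.58418891 -0.10824692  0.18719819] F [-0.4  0.8 -0.4] M [-0.04  0.03  0.03]
body 518 lat -0.0015 w 0.07 fwd -0.0032
neck 55 lat -0.0016 w 0.0246 fwd -0.0024
tube 9 lat -0.0018 w 0.0049 fwd -0.0025
barrel 45 lat -0.001 w 0.0122 fwd -0.0023
```

The tip is inside the neck, the axes are aligned and there is no contact force. I continue lowering.

>>> {"fn": "apply_moves", "kwargs": {"moves": [[0, 0, 4, 0, 0, 0, 20], [0, 0, 9, 0, 0, 0, 20], [0, 0, 14, 0, 0, 0, 20], [0, 0, 19, 0, 0, 0, 20], [0, 0, 24, 0, 0, 0, 20], [0, 0, 29, 0, 0, 0, 20], [0, 0, 34, 0, 0, 0, 20], [0, 0, 39, 0, 0, 0, 20], [0, 0, 44, 0, 0, 0, 20], [0, 0, 49, 0, 0, 0, 20], [0, 0, 54, 0, 0, 0, 20], [0, 0, 54, 0, 0, 0, 20]]}}

```text
time_s: 9.7
position: [0.5837, -0.1081, 0.1324]
orientation: [[-0.866, 0.499, -0.001], [0.499, 0.866, 0.001], [0.001, -0.0, -1.0]]
force: [0.1, 0.4, -1.1]
gripper_width: 0.403
grip_force: 39.9
```

```bash
python3 rel.py
```

```text
tcp [ 0.583908   -0.10816995  0.13282556] F [ 0.4 -0.  -1.3] M [-0.01  0.01 -0.04]
body 528 lat -0.0017 w 0.0697 fwd -0.0039
neck 41 lat -0.0017 w 0.0244 fwd -0.0024
tube 0
barrel 0
```

>>> {"fn": "apply_moves", "kwargs": {"moves": [[0, 0, 2, 0, 0, 0, 20], [0, 0, 4, 0, 0, 0, 20], [0, 0, 6, 0, 0, 0, 20], [0, 0, 8, 0, 0, 0, 20], [0, 0, 10, 0, 0, 0, 20], [0, 0, 11, 0, 0, 0, 20], [0, 0, 12, 0, 0, 0, 20], [0, 0, 13, 0, 0, 0, 20], [0, 0, 13, 0, 0, 0, 20]]}}

```text
time_s: 10.65
position: [0.5841, -0.1082, 0.1201]
orientation: [[-0.866, 0.499, -0.0], [0.499, 0.866, 0.0], [0.0, 0.0, -1.0]]
force: [-0.2, -0.5, -1.3]
gripper_width: 0.407
grip_force: 39.9
```

```bash
python3 rel.py
```

```text
tcp [ 0.58419761 -0.10823775  0.12023623] F [ 0.5 -1.  -0.6] M [ 0.01 -0.02 -0.06]
body 531 lat -0.0015 w 0.0699 fwd -0.0036
neck 41 lat -0.0029 w 0.0463 fwd -0.0074
tube 0
barrel 0
```

No contact yet, so I go on in small steps until it seats.

>>> {"fn": "apply_moves", "kwargs": {"moves": [[0, 0, 0.5, 0, 0, 0, 20], [0, 0, 1, 0, 0, 0, 20], [0, 0, 1.5, 0, 0, 0, 20], [0, 0, 2, 0, 0, 0, 20], [0, 0, 2, 0, 0, 0, 20]]}}

```text
time_s: 11.2
position: [0.5843, -0.1083, 0.1187]
orientation: [[-0.866, 0.499, 0.0], [0.499, 0.866, -0.0], [-0.0, 0.0, -1.0]]
force: [-0.8, -0.0, 2.5]
gripper_width: 0.404
grip_force: 40.1
```

>>> {"fn": "apply_moves", "kwargs": {"moves": [[0, 0, 0.5, 0, 0, 0, 20], [0, 0, 1, 0, 0, 0, 20], [0, 0, 1, 0, 0, 0, 20]]}}

```text
time_s: 11.5
position: [0.5845, -0.1083, 0.1187]
orientation: [[-0.866, 0.499, 0.001], [0.499, 0.866, -0.0], [-0.002, 0.0, -1.0]]
force: [-2.6, 1.2, 7.8]
gripper_width: 0.406
grip_force: 40.5
```

The force has risen to 7.8 N at the same height as when the pump was home in the empty bottle, so it is seated. I release.

>>> {"fn": "apply_moves", "kwargs": {"moves": [[0, 0, -0.5, 0, 0, 0, 20], [0, 0, -0.5, 0, 0, 0, 20], [0, 0, -0.5, 0, 0, 0, 45], [0, 0, -0.5, 0, 0, 0, 50], [0, 0, -0.5, 0, 0, 0, 60], [0, 0, -0.5, 0, 0, 0, 75], [0, 0, -0.5, 0, 0, 0, 100], [0, 0, -0.5, 0, 0, 0, 100], [0, 0, -0.5, 0, 0, 0, 100], [0, 0, -0.5, 0, 0, 0, 100]]}}

```text
time_s: 12.5
position: [0.5842, -0.1083, 0.1178]
orientation: [[-0.866, 0.499, 0.0], [0.499, 0.866, 0.0], [0.0, 0.0, -1.0]]
force: [0.4, -0.2, 0.0]
gripper_width: 1.001
grip_force: 0.0
```

>>> {"fn": "apply_moves", "kwargs": {"moves": [[0, 0, -5, 0, 0, 0, 100], [0, 0, -20, 0, 0, 0, 100], [0, 0, -40, 0, 0, 0, 100], [0, 0, -60, 0, 0, 0, 100], [0, 0, -80, 0, 0, 0, 100], [0, 0, -100, 0, 0, 0, 100], [0, 0, -120, 0, 0, 0, 100], [0, 0, -132, 0, 0, 0, 100], [0, 0, -132, 0, 0, 0, 100], [0, 0, -132, 0, 0, 0, 100]]}}

```text
time_s: 13.5
position: [0.5841, -0.1082, 0.2494]
orientation: [[-0.866, 0.499, -0.0], [0.499, 0.866, 0.0], [0.0, 0.0, -1.0]]
force: [0.2, 0.9, -0.5]
gripper_width: 1.004
grip_force: 0.0
```

```bash
cat > head.py <<'E'
import sys
from h import *
o=arm.observe();s=snap('wrist');save(sys.argv[1],s['img'],1.4);p=np.array(o['position']);print(p,o['gripper_width'])
T=np.eye(4);T[:3,:3]=o['orientation'];T[:3,3]=p;W=cloud(s,T@s['T_tool_cam']);L=(W-p)@np.array(o['orientation'])
m=(W[...,2]>.160)&(W[...,2]<.18)&(np.hypot(L[...,0],L[...,1])<.03);q=L[m];z=W[m][:,2]
top=q[z>.166];d=top[top[:,0]<.012];print('n',len(top),'topz',np.median(z),'tool y',d[:,1].min(),d[:,1].max(),'x min',top[:,0].min())
E
python3 head.py w5.png
```

```text
[ 0.58414485 -0.10823773  0.24940089] 1.0036170040120767
n 1950 topz 0.17072064807364923 tool y -0.01437829872549719 0.014696931251403741 x min -0.015455423620355527
```

View pics/w5.png

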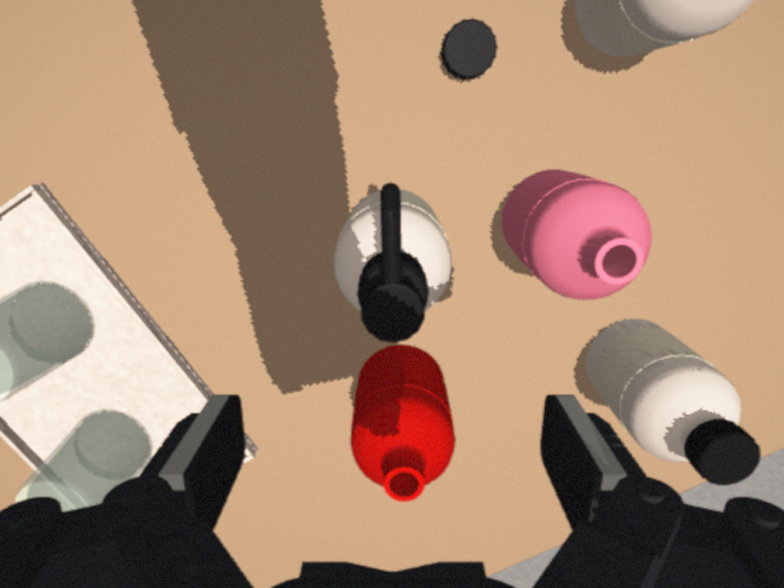

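The pump sits on the fresh bottle with its head at (392,312), top at 0.1707 m (0.170 expected), and centred on the tool axis. I shut the fingers and go down to the head.

>>> {"fn": "apply_moves", "kwargs": {"moves": [[0, 0, 5, 0, 0, 0, 0], [0, 0, 15, 0, 0, 0, 0], [0, 0, 25, 0, 0, 0, 0], [0, 0, 35, 0, 0, 0, 0], [0, 0, 45, 0, 0, 0, 0], [0, 0, 55, 0, 0, 0, 0], [0, 0, 62, 0, 0, 0, 0], [0, 0, 68, 0, 0, 0, 0], [0, 0, 72, 0, 0, 0, 0], [0, 0, 74, 0, 0, 0, 0], [0, 0, 74, 0, 0, 0, 0]]}}

```text
time_s: 14.65
position: [0.5842, -0.1083, 0.1757]
orientation: [[-0.866, 0.499, 0.0], [0.499, 0.866, 0.0], [0.0, 0.0, -1.0]]
force: [0.3, -0.4, 0.2]
gripper_width: -0.001
grip_force: 0.0
```

>>> {"fn": "apply_moves", "kwargs": {"moves": [[0, 0, 2, 0, 0, 0, 0], [0, 0, 4, 0, 0, 0, 0], [0, 0, 6, 0, 0, 0, 0], [0, 0, 8, 0, 0, 0, 0], [0, 0, 10, 0, 0, 0, 0], [0, 0, 12, 0, 0, 0, 0], [0, 0, 14, 0, 0, 0, 0], [0, 0, 15, 0, 0, 0, 0], [0, 0, 16, 0, 0, 0, 0], [0, 0, 16, 0, 0, 0, 0]]}}

```text
time_s: 15.65
position: [0.5844, -0.1083, 0.1601]
orientation: [[-0.866, 0.499, 0.001], [0.499, 0.866, -0.0], [-0.001, 0.0, -1.0]]
force: [-1.6, 0.7, 5.1]
gripper_width: 0.002
grip_force: 2.9
```

Pressing works: 5 N at about 10 mm of stroke. I push on to the stop.

>>> {"fn": "apply_moves", "kwargs": {"moves": [[0, 0, 1, 0, 0, 0, 0], [0, 0, 2, 0, 0, 0, 0], [0, 0, 3, 0, 0, 0, 0], [0, 0, 4, 0, 0, 0, 0], [0, 0, 5, 0, 0, 0, 0], [0, 0, 5, 0, 0, 0, 0]]}}

```text
time_s: 16.25
position: [0.5845, -0.1083, 0.156]
orientation: [[-0.866, 0.499, 0.002], [0.499, 0.866, -0.0], [-0.002, 0.0, -1.0]]
force: [-2.2, 1.1, 9.3]
gripper_width: -0.001
grip_force: 5.0
```

>>> {"fn": "apply_moves", "kwargs": {"moves": [[0, 0, 1, 0, 0, 0, 0], [0, 0, 1, 0, 0, 0, 0], [0, 0, -2, 0, 0, 0, 0], [0, 0, -6, 0, 0, 0, 0], [0, 0, -10, 0, 0, 0, 0], [0, 0, -15, 0, 0, 0, 0], [0, 0, -22, 0, 0, 0, 0], [0, 0, -40, 0, 0, 0, 0], [0, 0, -65, 0, 0, 0, 0], [0, 0, -93, 0, 0, 0, 0], [0, 0, -93, 0, 0, 0, 0], [0, 0, -93, 0, 0, 0, 0]]}}

```text
time_s: 17.45
position: [0.5845, -0.1084, 0.2479]
orientation: [[-0.866, 0.499, 0.001], [0.499, 0.866, -0.0], [-0.001, 0.0, -1.0]]
force: [0.7, 0.1, -1.2]
gripper_width: -0.001
grip_force: 0.0
```

```bash
python3 head.py w6.png; python3 - <<'E'
from h import *
t=snap('top');W=cloud(t);print(arm.observe()['force'])
for n,c in dict(empty=(.5225,.1061),fresh=(.5836,-.1097)).items():
    m=np.hypot(W[...,0]-c[0],W[...,1]-c[1])<.06;q=W[m];q=q[(q[:,2]>.08)&(q[:,2]<.09)]
    A=np.c_[2*q[:,:2],np.ones(len(q))];x=np.linalg.lstsq(A,(q[:,:2]**2).sum(1),rcond=None)[0];print(n,len(q),x[:2])
E
```

```text
[ 0.58445238 -0.10836619  0.24794131] -0.0008619258290141372
n 1967 topz 0.17072231751319822 tool y -0.014243802811728408 0.014606709096488282 x min -0.015552688660076265
[0.31637671 0.65242442 0.1790381 ]
empty 0 [0. 0.]
fresh 0 [0. 0.]
```

The head has sprung back (top at 0.1707 m) and is still centred. The arm blocks the top view, so I check both bottles in the scene view before handing in.

```bash
python3 - <<'E'
from h import *
a=np.load('/tmp/scene.npz');b=snap('scene')
for n,c in dict(empty=(.5225,.1061),fresh=(.5836,-.1097),capped=(.77,.008)).items():
  for s in(a,b):
    W=cloud(s);m=np.hypot(W[...,0]-c[0],W[...,1]-c[1])<.06;q=W[m&(W[...,2]>.06)&(W[...,2]<.1)];r=W[m&(W[...,2]>.1)];print(n,len(q),np.median(q,0).round(4),'top',r[:,2].max().round(4))
E
python3 -c "
from rig import arm
print(arm.hand_in())"
```

```text
empty 361 [0.5441 0.0805 0.0833] top 0.1737
empty 361 [0.5447 0.0812 0.0831] top 0.1319
fresh 469 [ 0.6066 -0.1342  0.0841] top 0.133
fresh 470 [ 0.6064 -0.1347  0.0835] top 0.6084
capped 482 [ 0.7883 -0.0187  0.0841] top 0.1408
capped 481 [ 0.7878 -0.0191  0.0836] top 0.1408
the job is handed in; nothing more can be done
None
```

The pump sits fully home on the fresh bottle, was pressed to the stop and sprang back up; both bottles and the capped one stayed within 1 mm, and I handed the job in at about 17.5 s (no verdict was returned).

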